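Stack the hardware cases

ROBOT

A 6-joint arm with a two-finger parallel gripper is mounted at the origin on a cart in front of the work surface, level with it; the furniture and walls round the work are solid. World frame = base frame: x ahead of the robot, y to its left, z up, the work surface at z = 0. Lengths are in m, angles in rad, forces in N, time in s.
With the tool pointing down it reaches from about 0.225 to 0.875 m from the base axis. Payload 3.4 kg.
Tool frame: the origin (TCP) lies on the centre line of the jaws, within the pads' length; the fingertips stand 11 mm ahead of it and the grasp point (between the pads) lies 8 mm behind it; z points along the fingers, y is the line along which they close (so a half turn about z gives the same grasp; the last joint's range is limited). The gripper opens to 85 mm and grips with 20 to 120 N. Pads are 22 mm wide; open, the fingers measure 114 mm over their backs; the gripper's body (76 mm by 85 mm) begins 54 mm behind the grasp point. The pads swing forward as they close: fully open they stand 13 mm farther back than shut.
Start: joints at [1.054, 0.276, 1.505, -0, 1.361, -0.121], TCP at [0.222, 0.531, 0.242] pointing down, gripper open.
Joint ranges: [-2.89, 2.89], [-0.75, 2.08], [0.22, 2.7], [-1.18, 4.32], [0.11, 2.71], [-2.7, 2.7]. Speed limits (rad/s): [2.57, 2.57, 3.14, 3.14, 3.14, 3.14].

INTERFACE

Orientations are given as a unit quaternion [w, x, y, z].
In Python, from rig import manip, eyes, job gives the robot as it stands.
- The arm moves only by the tool drive_tool, never from a script. Its argument "rows" is a list of rows, each a list of 3 entries, a list of its own where there are three numbers: the turn, a rotation vector about the world's x, y, z in rad, then the shift along the world's x, y, z in cm, then the finger opening in cm, from 0 to 8.54. A call has 1 to 8 rows; each row shifts and turns the commanded pose from where the row before left it; what a row does not reach is not made up. A row lasts 1/8 s, in which the tool goes at most 62.5 mm and 10.7 degrees, less where a joint would pass 70% of its speed; a pose out of reach is approached as far as the arm can. A call is refused whole if a number of a shift passes 6.25 or a number of a turn 0.188, either way. A call with a gripper value outside its range is refused whole. The fingers move at their own pace and stop on an object; "force" is the grip in N (left out, the last holds). Time passes only in rows, so rows that do not move let the fingers close. It gives the time, the measured TCP pose, the force, the opening and the grip force at its end, in the units of the state.
- manip.get_state(): the state, without advancing time (a new reading comes with each control period).
- eyes.get_image(name): name is "scene" or "top" or "wrist"; returns the picture (480x640x3 uint8, red, green, blue); there is no depth.
- eyes.get_calibration(name): a dict with "camera_matrix" (3x3 intrinsics, pixels), "view" (4x4, takes a point from world to camera coordinates). Camera axes: x right, y up, looking along -z (the intrinsics and any distortion apply to the point x, -y, -z); pixel columns grow to the right and rows downward; lengths in m; the calibration is good to about 2 mm. A picture is of the moment at which its call begins: read the wrist's pose just before it. get_calibration takes no time and is no camera call; for the wrist camera it gives the pose at the moment of the call.
- job.sign_off(): hands the job in; it is judged then, once.
The state is a dict: "clock": time; "qpos": joint angles; "qd": joint speeds; "effort": joint torques, N m; "position": TCP position; "ee_rot": TCP orientation; "contact_force": force on the tool from outside, world axes, zero at the start; "moment": the same for the moment, N m; "width": finger opening in m; "gripper_force": force on a finger pad.
Only numpy, scipy, OpenCV 4.12 (cv2) and the standard library are available. Lean on these libraries where they do the work, as an engineer would, in place of code of your own. Each camera call takes 0.05 s, during which the arm holds its last target. There are 200 camera calls.

TASK

Stack the three grey hardware cases into one square column where the thickest one now stands, leaving that one in its place: first lift the tweezers off it with the gripper and lay them on open desk at least a hand's width from it, then set the middle-thickness case flush on the thickest and the thinnest flush on the middle one (either way round), gently. Leave the other things on the desk alone.

Things in the scene. Friction and masses are not known exactly. Their poses are not given: they have to be found in the camera images.
- case_thick: closed grey plastic hardware case, 110 x 62 mm seen from above and 52 mm tall, a plain rigid block with a flat top, flat bottom and a fixed lid (two black latches on one long side, hinge knuckles on the other, all within 1.5 mm of the sides). The thickest, weighs about 0.6 kg; it stands on the desk and is the foot of the column, with the tweezers lying on its top. Origin at the centre of its underside; x along the 110 mm length, y across the 62 mm width, z up
- case_mid: closed grey plastic hardware case, 110 x 62 mm seen from above and 40 mm tall, a plain rigid block with a flat top, flat bottom and a fixed lid (two black latches on one long side, hinge knuckles on the other, all within 1.5 mm of the sides). The middle thickness, weighs about 0.35 kg; stands flat on the desk at the start. Origin at the centre of its underside; x along the 110 mm length, y across the 62 mm width, z up
- case_thin: closed grey plastic hardware case, 110 x 62 mm seen from above and 28 mm tall, a plain rigid block with a flat top, flat bottom and a fixed lid (two black latches on one long side, hinge knuckles on the other, all within 1.5 mm of the sides). The thinnest, weighs about 0.2 kg; stands flat on the desk at the start. It and the middle case swap places from run to run. Origin at the centre of its underside; x along the 110 mm length, y across the 62 mm width, z up
- tweezers: loose steel tweezers with smooth metal blades, 124 mm long, 13 mm wide, 8 mm tall, about 0.02 kg, lying flat on top of the thickest case, roughly along its length. Origin at the middle of the underside, which is also about the balance point; y along the length, z up. The desk round x = 0.43, y = -0.09 is always free to lay them on, along x
- tool_case: large closed blue tool case, fixed, 194 mm deep (along x), 293 mm wide (along y), 190 mm tall with its raised handle; origin at the centre of its underside. A pegboard wall stands upright along y = 0.385, to the left of it
- glue: bystander: upright glue bottle with green cap, 32 mm diameter, 85 mm tall, origin at the centre of its underside
- shell: bystander: dark cast half shell of a gear housing lying flat, 72 x 122 x 18 mm, origin at the middle of its underside, y along the length
- mug: bystander: black travel mug standing upright, 70 mm diameter, 186 mm tall, origin at the centre of its underside

How it is judged:
By the outcome, as a careful person would: the job done as asked, in the order asked, and still so for the second after the job is handed in, with the robot touching nothing.
It also fails if it takes over 72 s, if anything falls off the work surface, if the arm or the gripper's body presses on something with over 40 N, if the wrist force passes 120 N, or if a joint passes its speed limit or range.

## Working session

There is one attempt and no reset: what is moved stays moved. The work goes in short steps, Python scripts to look and compute and a tool call to move; the robot and the scene stay as the last step left them, time stands still between calls to the robot, and variables do not carry over. Pictures are saved under pics/ and viewed, at most 10 in all, crops included, and the job is handed in when it is done.

Besides the shell and the picture viewer there is one more tool, called after ">>>" by a JSON object that holds its "api" and its "payload", one argument or row to a line. drive_tool: Moves the arm, as the interface text tells. Its arguments: {"type":"object","properties":{"rows":{"type":"array"},"force":{"type":"number"}},"required":["rows"]}

```bash
mkdir -p pics; ls
python3 - <<'E'
from rig import manip, eyes, job
import cv2
print(manip.get_state())
for n in("scene","top"):
    im=eyes.get_image(n); cv2.imwrite(f"pics/{n}0.png",im[:,:,::-1]); c=eyes.get_calibration(n); print(n,c)
E
```

```text
pics
{'clock': 0.0, 'qpos': array([ 1.05401999e+00,  2.76627608e-01,  1.50615391e+00,  8.92366002e-06,
        1.36071772e+00, -1.20982985e-01]), 'qd': array([ 4.51233986e-04, -2.54985319e-04,  6.50837841e-04, -8.74837726e-04,
        4.98525055e-05, -1.14686481e-03]), 'effort': array([-2.27109849e-03, -4.16761100e+01, -2.45807111e+01, -3.46591014e-04,
        1.10049875e-02,  1.31077570e-05]), 'position': array([0.22141922, 0.5300935 , 0.24141283]), 'ee_rot': array([-3.03003390e-04,  1.96608320e-01,  9.80481647e-01, -9.03868232e-04]), 'contact_force': array([ 0.42725402, -0.07789373, -0.29504965]), 'moment': array([ 0.00941419, -0.06236197, -0.00282848]), 'gripper_force': 0.0, 'width': 0.08535452337437888}
scene {'camera_matrix': array([[512.39082068,   0.        , 325.50650274],
       [  0.        , 512.39082068, 239.82625865],
       [  0.        ,   0.        ,   1.        ]]), 'view': array([[ 0.78213572, -0.6228387 , -0.01832157, -0.45441916],
       [ 0.42742574,  0.51488474,  0.74310224, -0.29752834],
       [-0.45339933, -0.58903791,  0.66892704, -0.84695425],
       [ 0.        ,  0.        ,  0.        ,  1.        ]])}
top {'camera_matrix': array([[484.32456687,   0.        , 324.11283226],
       [  0.        , 484.32456687, 241.90775848],
       [  0.        ,   0.        ,   1.        ]]), 'view': array([[ 1.42700974e-02, -9.99895586e-01,  2.27633745e-03,
        -1.34205835e-02],
       [ 9.90223831e-01,  1.44479118e-02,  1.38737242e-01,
        -5.82315735e-01],
       [-1.38755644e-01,  2.74289636e-04,  9.90326611e-01,
        -9.89482170e-01],
       [ 0.00000000e+00,  0.00000000e+00,  0.00000000e+00,
         1.00000000e+00]])}
```

View pics/top0.png

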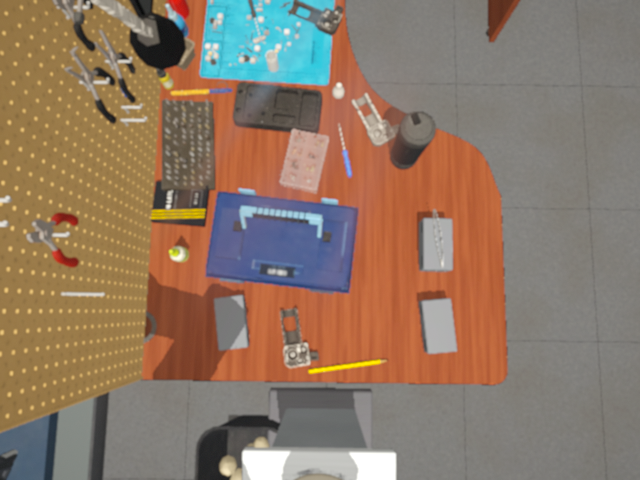

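View pics/scene0.png

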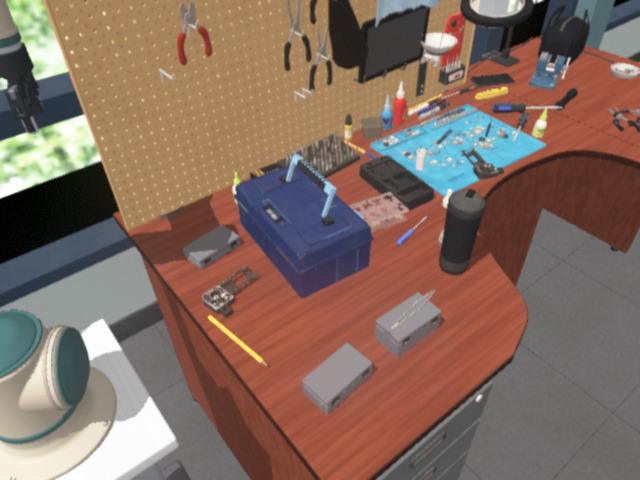

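Top view: the thick case with tweezers is at about (436,243), one case at (438,325), another in the shadow at (231,322), and the pegboard runs up to about column 150. The scene view shows that the right-hand case (338,377) looks thicker than the left-hand one (212,245), so right is the mid case and left the thin one. I'll measure both to check.

```bash
cat > h.py <<'E'
import numpy as np, cv2
from rig import manip, eyes, job
from scipy.spatial.transform import Rotation as R
def ray(c,px):
    K=c["camera_matrix"];V=c["view"];p=np.linalg.solve(K,[px[0],px[1],1.])
    d=V[:3,:3].T@np.array([p[0],-p[1],-p[2]]);o=-V[:3,:3].T@V[:3,3];return o,d
def onz(c,px,z):
    o,d=ray(c,px);return o+d*(z-o[2])/d[2]
def ony(c,px,y):
    o,d=ray(c,px);return o+d*(y-o[1])/d[1]
def proj(c,P):
    q=c["view"][:3,:3]@np.array(P)+c["view"][:3,3];u=c["camera_matrix"]@np.array([q[0],-q[1],-q[2]]);return u[:2]/u[2]
def pose():
    s=manip.get_state();w=s["ee_rot"];r=R.from_quat([w[1],w[2],w[3],w[0]])
    return s,r
E
python3 - <<'E'
from h import *
t=eyes.get_calibration("top");s=eyes.get_calibration("scene")
print("cam",onz(t,(0,0),9)[:0], (-t["view"][:3,:3].T@t["view"][:3,3]).round(3),(-s["view"][:3,:3].T@s["view"][:3,3]).round(3))
print("gripper px",proj(t,[.222,.531,.242]),proj(s,[.222,.531,.242]))
print("peg near corner",onz(t,(142,378),0),"peg edge top(0,427)", ony(s,(120,212),.385),ony(s,(65,5),.385))
img=cv2.imread("pics/top0.png")
hsv=cv2.cvtColor(img,cv2.COLOR_BGR2HSV)
m=((hsv[...,1]<60)&(hsv[...,2]>60)).astype(np.uint8)*255
for name,(x,y,w,h) in dict(thick=(410,195,55,85),right=(410,285,60,80),left=(205,285,55,75)).items():
    mm=np.zeros_like(m);mm[y:y+h,x:x+w]=m[y:y+h,x:x+w]
    c=max(cv2.findContours(mm,0,2)[0],key=cv2.contourArea)
    r=cv2.minAreaRect(c);print(name,r)
    for z in(.028,.04,.052):
        b=np.array([onz(t,p,z)[:2] for p in cv2.boxPoints(r)]);print(z,b.mean(0).round(4),np.linalg.norm(b[1]-b[0]).round(4),np.linalg.norm(b[2]-b[1]).round(4))
for n,a in(("top0",(190,190,280,190)),("scene0",(170,210,290,210))):
    x,y,w,h=a;cv2.imwrite(f"pics/{n}c.png",cv2.resize(cv2.imread(f"pics/{n}.png")[y:y+h,x:x+w],None,fx=2.7,fy=2.7,interpolation=2))
E
```

```text
cam [] [ 0.44  -0.005  1.061] [ 0.099 -0.629  0.779]
gripper px [-11.38310942 441.25184955] [ 38.20293561 122.93820094]
peg near corner [0.29036361 0.37793205 0.        ] peg edge top(0,427) [0.28911169 0.385      0.05279962] [0.32201826 0.385      0.49602176]
thick ((435.5, 240.5), (33.0, 61.0), 0.0)
0.028 [ 0.5914 -0.245 ] 0.1329 0.0718
0.04 [ 0.5896 -0.2422] 0.1313 0.071
0.052 [ 0.5878 -0.2394] 0.1298 0.0701
right ((437.5731506347656, 325.6585693359375), (54.221885681152344, 32.35643768310547), 83.6598129272461)
0.028 [ 0.4103 -0.2462] 0.0688 0.1122
0.04 [ 0.4106 -0.2434] 0.068 0.1109
0.052 [ 0.4109 -0.2405] 0.0672 0.1096
left ((231.04588317871094, 321.8678283691406), (52.9574089050293, 30.635177612304688), 84.68545532226562)
0.028 [0.4119 0.1883] 0.0647 0.1103
0.04 [0.4123 0.1861] 0.064 0.109
0.052 [0.4126 0.1839] 0.0632 0.1078
```

View pics/scene0c.png

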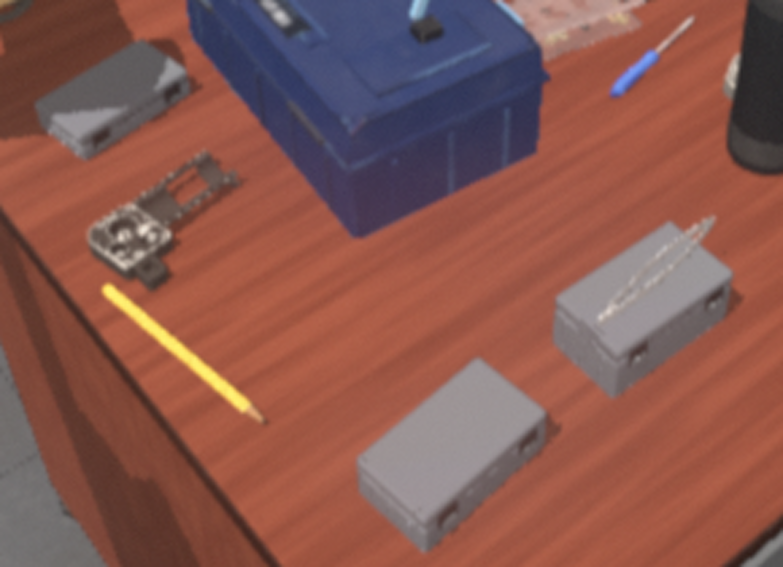

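The crop confirms it: the left case is the thin one (28 mm), the right one is the mid case, and the thick case carries the tweezers. I'll swing round the pegboard edge first, then move over the thick case.

>>> {"api": "drive_tool", "payload": {
  "rows": [
    [[0,0,0],[-1.5,-3,0.5],8.5],
    [[0,0,0],[-1,-5,1],8.5],
    [[0,0,0],[0,-6,1],8.5],
    [[0,0,0],[0,-6,1],8.5],
    [[0,0,0.1],[0,-6,1],8.5],
    [[0,0,0.1],[0,-6,1],8.5],
    [[0,0,0.1],[2,-5,0],8.5],
    [[0,0,0.1],[4,-4,0],8.5]
  ]
}}

```text
clock: 1.1
position: [0.253, 0.125, 0.2976]
ee_rot: [0.001, 0.002, 1.0, 0.001]
contact_force: [1.1, 1.7, -0.1]
width: 0.0848
gripper_force: 0.0
```

>>> {"api": "drive_tool", "payload": {
  "rows": [
    [[0,0,0],[4,-4.5,0],6],
    [[0,0,0],[4,-4.5,0],6],
    [[0,0,0],[4,-4.5,0],6],
    [[0,0,0],[4,-4.5,0],6],
    [[0,0,0],[4,-4.5,0],6],
    [[0,0,0],[4,-4.5,0],6],
    [[0,0,0],[4,-3.5,0],6],
    [[0,0,0],[2,-2,0],6]
  ]
}}

```text
clock: 2.1
position: [0.5556, -0.2007, 0.296]
ee_rot: [-0.001, 0.005, 1.0, 0.0]
contact_force: [-1.0, 0.6, 0.1]
width: 0.0601
gripper_force: 0.0
```

Run:
```python
from h import *
s,r=pose();print(s["clock"],s["position"].round(4),r.as_matrix().round(3).tolist())
c=eyes.get_calibration("wrist");im=eyes.get_image("wrist");cv2.imwrite("pics/w1.png",im[:,:,::-1]);np.savez("w1.npz",**c)
print((-c["view"][:3,:3].T@c["view"][:3,3]).round(3), onz(c,(320,240),.05).round(3))
```

```text
2.1 [ 0.5556 -0.2007  0.296 ] [[-1.0, 0.009, -0.001], [0.009, 1.0, 0.001], [0.001, 0.001, -1.0]]
[ 0.487 -0.201  0.427] [ 0.592 -0.201  0.05 ]
```

View pics/w1.png

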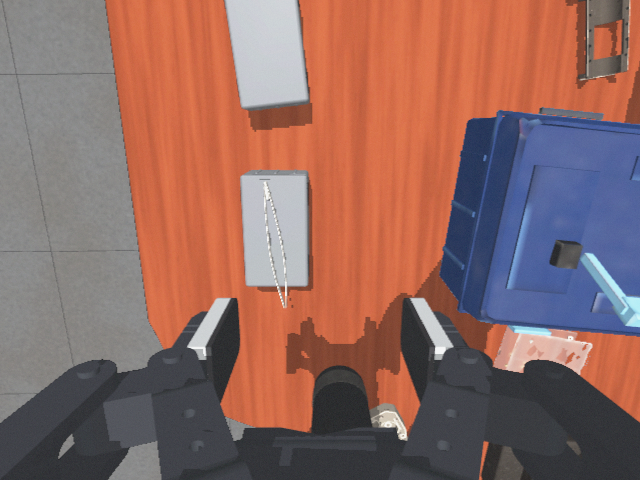

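The wrist view shows the thick case at (242–309, 172–287) with the tweezers running from (265,180) to (286,305). The mid case is at the top at (228–308, 0–107), and the mug is behind the fingers at (340,400).

Run:
```python
from h import *
c=np.load("w1.npz");img=cv2.imread("pics/w1.png").astype(int)
sat=img.max(2)-img.min(2);v=img.max(2)
print(v[165:300:6,255],sat[165:300:6,255]);print(v[200,235:316:4],sat[200,235:316:4])
m=((sat<35)&(v>110)).astype(np.uint8)
mm=np.zeros_like(m);mm[160:295,230:320]=m[160:295,230:320]
mm=cv2.morphologyEx(cv2.morphologyEx(mm,cv2.MORPH_CLOSE,np.ones((9,9))),cv2.MORPH_OPEN,np.ones((25,25)))
k=max(cv2.findContours(mm,0,1)[0],key=cv2.contourArea);r=cv2.minAreaRect(k);print(r)
b=np.array([onz(c,p,.052)[:2] for p in cv2.boxPoints(r)]);print(b.round(4).tolist(),b.mean(0).round(4),np.linalg.norm(b-np.roll(b,1,0),axis=1).round(4))
# tweezers: pixels differing from the local grey median
g=cv2.cvtColor(img.astype(np.uint8),6).astype(int)
med=np.median(g[185:280,250:300]);print("med",med)
tw=((np.abs(g-med)>22)&(sat<60)).astype(np.uint8);tw[:178]=0;tw[310:]=0;tw[:,:252]=0;tw[:,300:]=0;tw[284:290,:]=0;tw[288:,:278]=0
tw=cv2.dilate(tw,np.ones((3,3)))
ys,xs=np.nonzero(tw);P=np.array([onz(c,(x,y),.058)[:2] for x,y in zip(xs,ys)])
r=cv2.minAreaRect(P.astype(np.float32)*1000);print("tw",r,len(P),P[:,0].min(),P[:,0].max())
for lo in np.arange(.52,.68,.01):
    q=P[(P[:,0]>=lo)&(P[:,0]<lo+.01)]
    if len(q):print(round(lo,2),q[:,1].min().round(4),q[:,1].max().round(4),len(q))
cv2.imwrite("pics/w1c.png",cv2.resize(img[160:320,215:335].astype(np.uint8),None,fx=3.7,fy=3.7,interpolation=2))
```

```text
[216 144 200 201 201 200 198 201 199 199 201 205 199 198 200 201 196 201
 198 198 173 207 203] [146   6  10   9   7   7   7   7   8   6  10  13  12  11  11  11   7  11
   9   7   5 137 135]
[206 199 196 201 201 204 202 201 165 243 201 201 201 204 201 200 201 202
 105 128 202] [135 135   9   7   9  10   7   9   8   2   9   7   9  11  10   9  10  10
   4  79 137]
((273.9999694824219, 227.99996948242188), (115.99998474121094, 65.99998474121094), 90.0)
[[0.5243, -0.2723], [0.5249, -0.2123], [0.6379, -0.2143], [0.6373, -0.2793]] [ 0.5811 -0.2445] [0.1132 0.06   0.113  0.065 ]
med 194.0
tw ((593.4724731445312, -243.0157470703125), (126.89563751220703, 17.242897033691406), 5.256762981414795) 1176 0.5309760145045883 0.6563683504431879
0.53 -0.2564 -0.2455 81
0.54 -0.2535 -0.2443 97
0.55 -0.2531 -0.2411 115
0.56 -0.2533 -0.2397 112
0.57 -0.2529 -0.2372 96
0.58 -0.2523 -0.2357 119
0.59 -0.2518 -0.2351 97
0.6 -0.2506 -0.2334 110
0.61 -0.2498 -0.2336 94
0.62 -0.2475 -0.233 70
0.63 -0.2459 -0.2326 55
0.64 -0.2434 -0.2326 91
0.65 -0.2408 -0.2339 39
```

View pics/w1c.png

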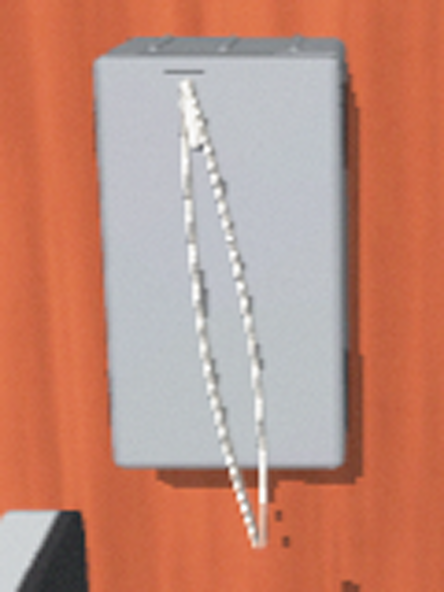

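The crop shows the case's top face from (95,57) to (345,467), at 3.7x, with the tweezers running down the middle at a slight slant. I'll descend to the tweezers and work out the case corners as well.

>>> {"api": "drive_tool", "payload": {
  "rows": [
    [[0,0,0.1],[1.9,-2.1,-2],4],
    [[0,0,0],[1.8,-2.2,-4],4],
    [[0,0,0],[0,0,-5],4],
    [[0,0,0],[0,0,-5],4],
    [[0,0,0],[0,0,-4],4],
    [[0,0,0],[0,0,-1.5],4],
    [[0,0,0],[0,0,0],4]
  ]
}}

```text
clock: 3.02
position: [0.5907, -0.2413, 0.0819]
ee_rot: [-0.001, -0.046, 0.999, 0.0]
contact_force: [-0.3, -0.2, 0.0]
width: 0.0402
gripper_force: 0.0
```

Run:
```python
from h import *
c=np.load("w1.npz");f=3.7
print(c["camera_matrix"][0,0],[onz(c,(215+x/f,160+y/f),.052)[:2].round(4).tolist() for x,y in((95,57),(345,57),(345,467),(113,467))])
s,r=pose();print(s["clock"],s["position"].round(4),r.as_matrix().round(3).tolist())
c=eyes.get_calibration("wrist");im=eyes.get_image("wrist");cv2.imwrite("pics/w2.png",im[:,:,::-1]);np.savez("w2.npz",**c)
print(proj(c,[.593,-.2435,.056]),proj(c,s["position"]))
```

```text
408.3978483003509 [[0.5292, -0.2729], [0.5298, -0.2112], [0.6381, -0.2131], [0.6375, -0.2748]]
3.025 [ 0.5907 -0.2413  0.0819] [[-0.996, -0.092, -0.001], [-0.092, 0.996, 0.001], [0.001, 0.001, -1.0]]
[315.12454205 302.30205971] [321.06599264 326.92803262]
```

View pics/w2.png

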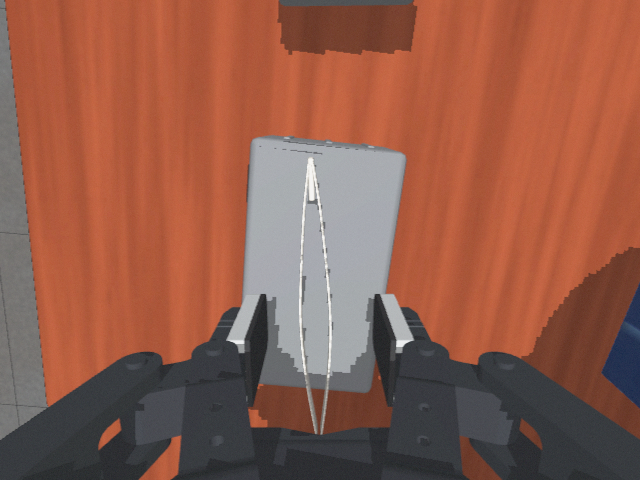

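The tweezers run from (311,158) to (320,433) and sit 5 px left of the midline between the pads. I'll shift slightly, lower and close.

>>> {"api": "drive_tool", "payload": {
  "rows": [
    [[0,0,0],[0.2,-0.2,-0.8],4],
    [[0,0,0],[0,0,-0.8],4],
    [[0,0,0],[0,0,0],2],
    [[0,0,0],[0,0,0],0.5],
    [[0,0,0],[0,0,0],0.5],
    [[0,0,0],[0,0,0],0.5]
  ],
  "force": 25
}}

```text
clock: 3.82
position: [0.5931, -0.2437, 0.0665]
ee_rot: [0.0, -0.046, 0.999, -0.0]
contact_force: [0.6, 0.6, -0.7]
width: 0.0117
gripper_force: 24.6
```

>>> {"api": "drive_tool", "payload": {
  "rows": [
    [[0,0,0],[0,0,0.5],0.5],
    [[0,0,0],[0,0,1.5],0.5],
    [[0,0,0],[-1,1,2],0.5],
    [[0,0,0],[-3,2.7,1.5],0.5],
    [[0,0,-0.05],[-4,3.5,0],0.5],
    [[0,0,-0.05],[-4,3.5,0],0.5],
    [[0,0,0],[-3,2.7,-1],0.5],
    [[0,0,0],[-1.3,1.3,-2.5],0.5]
  ]
}}

```text
clock: 4.82
position: [0.4285, -0.095, 0.0883]
ee_rot: [0.002, 0.003, 1.0, -0.0]
contact_force: [0.4, 0.6, -0.8]
width: 0.0116
gripper_force: 24.6
```

>>> {"api": "drive_tool", "payload": {
  "rows": [
    [[0,0,0],[0,0,-2.5],0.5],
    [[0,0,0],[0,0,-2],0.5],
    [[0,0,0],[0,0,-1],0.5],
    [[0,0,0],[0,0,0],0.5]
  ]
}}

```text
clock: 5.32
position: [0.4299, -0.0965, 0.0317]
ee_rot: [-0.0, 0.004, 1.0, 0.0]
contact_force: [-0.5, -0.9, -0.6]
width: 0.0119
gripper_force: 24.6
```

Run:
```python
from h import *
s,r=pose();print(s["clock"],s["position"].round(4),s["contact_force"].round(2),s["width"],r.as_matrix().round(3).tolist())
im=eyes.get_image("wrist");cv2.imwrite("pics/w3.png",im[:,:,::-1])
```

```text
5.325 [ 0.4299 -0.0965  0.0317] [-0.49 -0.92 -0.58] 0.011854918325567513 [[-1.0, 0.008, -0.0], [0.008, 1.0, 0.0], [0.0, 0.0, -1.0]]
```

View pics/w3.png

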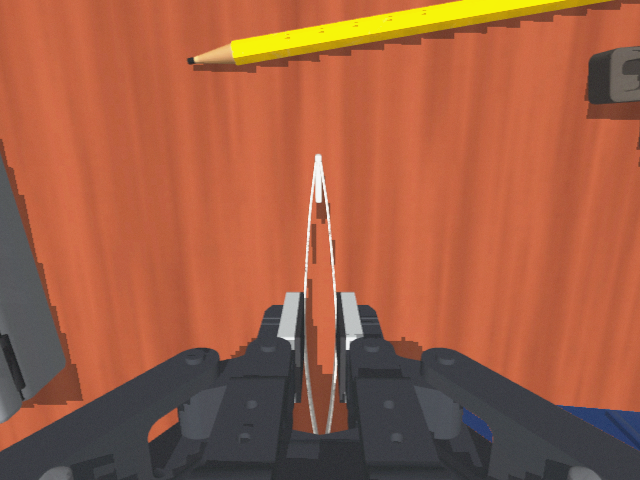

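The tweezers are held straight along x, from (318,155) to (322,433), over open desk. I'll lower them the last 16 mm and release.

>>> {"api": "drive_tool", "payload": {
  "rows": [
    [[0,0,0],[0,0,-0.9],0.5],
    [[0,0,0],[0,0,-0.5],0.5],
    [[0,0,0],[0,0,-0.25],0.5],
    [[0,0,0],[0,0,0],0.5],
    [[0,0,0],[0,0,0],2],
    [[0,0,0],[0,0,0],3.5],
    [[0,0,0],[0,0,0],3.5],
    [[0,0,0],[0,0,1],3.5]
  ]
}}

```text
clock: 6.38
position: [0.4295, -0.0964, 0.0248]
ee_rot: [-0.001, 0.004, 1.0, 0.0]
contact_force: [-0.7, -0.1, 0.6]
width: 0.0346
gripper_force: 0.0
```

>>> {"api": "drive_tool", "payload": {
  "rows": [
    [[0,0,0],[0,0,4],3.5],
    [[0,0,0],[-1,-2,6],8.5],
    [[0,0,0],[-1.5,-4,5],8.5],
    [[0,0,0],[0,-4,4],8.5],
    [[0,0,0],[0,-3,0],8.5],
    [[0,0,0],[0,0,0],8.5]
  ]
}}

```text
clock: 7.12
position: [0.4062, -0.2259, 0.2121]
ee_rot: [0.001, 0.005, 1.0, -0.001]
contact_force: [1.2, -0.2, -0.4]
width: 0.0852
gripper_force: 0.0
```

Run:
```python
from h import *
s,r=pose();print(s["clock"],s["position"].round(4),s["contact_force"].round(2),r.as_matrix().round(3).tolist())
c=eyes.get_calibration("wrist");im=eyes.get_image("wrist");cv2.imwrite("pics/w4.png",im[:,:,::-1]);np.savez("w4.npz",**c)
```

```text
7.125 [ 0.4062 -0.2259  0.2121] [ 1.2  -0.23 -0.43] [[-1.0, 0.011, 0.002], [0.011, 1.0, -0.002], [-0.002, -0.002, -1.0]]
```

View pics/w4.png

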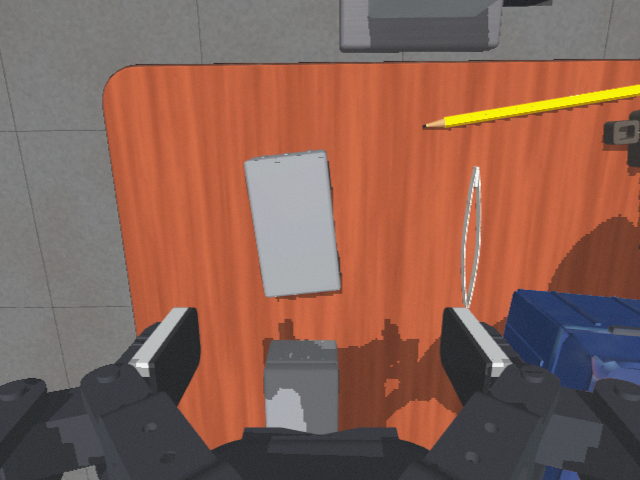

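The tweezers now lie on the desk at (472,165–305). The mid case is clear in view, with corners near (247,160), (326,153), (341,291) and (265,297).

```bash
cat >> h.py <<'E'
def top(c,img,box,z,thr,close=5):
    """fit a quad to the bright grey top face in box; world centre, yaw (deg) of the long axis, side lengths"""
    x,y,w,h=box;i=img.astype(int);m=((i.max(2)-i.min(2)<35)&(i.max(2)>thr)).astype(np.uint8)
    mm=np.zeros_like(m);mm[y:y+h,x:x+w]=m[y:y+h,x:x+w]
    mm=cv2.morphologyEx(cv2.morphologyEx(mm,cv2.MORPH_CLOSE,np.ones((close,close))),cv2.MORPH_OPEN,np.ones((15,15)))
    k=max(cv2.findContours(mm,0,1)[0],key=cv2.contourArea)[:,0].astype(float)
    P=np.array([onz(c,p,z)[:2] for p in k])
    ctr,sz,a=cv2.minAreaRect((P*1000).astype(np.float32));ctr=np.array(ctr)/1000
    if sz[0]<sz[1]:a+=90
    a=(a+90)%180-90;u=np.array([np.cos(np.radians(a)),np.sin(np.radians(a))]);n=np.array([-u[1],u[0]])
    q=np.c_[(P-ctr)@u,(P-ctr)@n];L,W=max(sz)/2000,min(sz)/2000
    out={}
    for nm,j,sg,lim in(("+x",0,1,L),("-x",0,-1,L),("+y",1,1,W),("-y",1,-1,W)):
        o=1-j;s=q[(abs(q[:,j]-sg*lim)<.006)&(abs(q[:,o])<(W if j==0 else L)-.01)]
        f=np.polyfit(s[:,o],s[:,j],1);f=np.polyfit(*(s[abs(np.polyval(f,s[:,o])-s[:,j])<.0015][:,[o,j]].T),1) ;out[nm]=(f[1],np.degrees(np.arctan(f[0])))
    l=out["+x"][0]-out["-x"][0];w_=out["+y"][0]-out["-y"][0]
    ctr=ctr+u*(out["+x"][0]+out["-x"][0])/2+n*(out["+y"][0]+out["-y"][0])/2
    yaw=a+(out["+y"][1]+out["-y"][1])/2
    return ctr.round(4),round(yaw,2),round(l,4),round(w_,4),{k:round(v[1],2) for k,v in out.items()}
E
python3 - <<'E'
from h import *
c=np.load("w4.npz");img=cv2.imread("pics/w4.png");v=img.max(2)
print(v[145:170,290],v[285:302,300],v[225,240:262],v[225,325:345])
for t in(165,180):print(top(c,img,(235,145,115,160),.040,t))
c=np.load("w2.npz");img=cv2.imread("pics/w2.png");print("thick w2",img.max(2)[130:160,280])
c=np.load("w1.npz");img=cv2.imread("pics/w1.png");print("thick w1",top(c,img,(230,160,90,135),.052,175,9))
E
```

```text
[179 179 178 178 179 178 179 173 124 131 143 169 183 181 184 183 184 180
 182 182 182 181 180 180 182] [176 181 179 179 180 179 179 170 137 115 122 118 137 200 197 199 199] [198 195 197 195 193 190 188 184 184 183 180 178 180 148 149 172 180 183
 182 184 183 183] [182 180 184 181 182 178 171 162 124 115 178 197 195 191 193 190 190 191
 191 194]
(array([ 0.4121, -0.2468]), np.float64(5.62), np.float64(0.1062), np.float64(0.0576), {'+x': np.float64(-0.29), '-x': np.float64(0.09), '+y': np.float64(0.09), '-y': np.float64(-0.19)})
(array([ 0.3983, -0.2482]), np.float64(5.5), np.float64(0.0777), np.float64(0.0549), {'+x': np.float64(-17.69), '-x': np.float64(-0.29), '+y': np.float64(-0.51), '-y': np.float64(0.88)})
thick w2 [189 187 188 189 189 186 127 126 129 136 153 168 177 177 175 178 179 178
 178 179 180 178 176 179 178 177 177 179 177 177]
thick w1 (array([ 0.5826, -0.244 ]), np.float64(-0.59), np.float64(0.1059), np.float64(0.058), {'+x': np.float64(-0.15), '-x': np.float64(1.79), '+y': np.float64(0.13), '-y': np.float64(0.12)})
```

>>> {"api": "drive_tool", "payload": {
  "rows": [
    [[0,0,0],[5,0,0.5],8.5],
    [[0,0,0],[5,0,0.5],8.5],
    [[0,0,0],[5,0,0.2],8.5],
    [[0,0,0],[2,0,0],8.5],
    [[0,0,0],[0,0,0],8.5],
    [[0,0,0],[0,0,0],8.5]
  ]
}}

```text
clock: 7.92
position: [0.5746, -0.223, 0.2224]
ee_rot: [-0.001, 0.004, 1.0, 0.001]
contact_force: [0.6, 0.7, -0.9]
width: 0.085
gripper_force: 0.0
```

Run:
```python
from h import *
s,r=pose();print(s["clock"],s["position"].round(4),r.as_matrix().round(3).tolist())
c=eyes.get_calibration("wrist");img=eyes.get_image("wrist")[:,:,::-1];cv2.imwrite("pics/w5.png",img);np.savez("w5.npz",**c)
print(proj(c,[.583,-.243,.052]),proj(c,[.528,-.274,.052]),proj(c,[.638,-.212,.052]))
for t in(150,160,165,172):
  try: print(t,top(c,img,(230,135,125,170),.052,t))
  except Exception as e: print(e)
```

```text
7.925 [ 0.5746 -0.223   0.2224] [[-1.0, 0.007, -0.002], [0.007, 1.0, 0.001], [0.002, 0.001, -1.0]]
[293.77018412 231.94110067] [249.21000401 158.8109345 ] [334.26507157 298.39949114]
150 (array([ 0.5826, -0.2442]), np.float64(-0.76), np.float64(0.1079), np.float64(0.0596), {'+x': np.float64(-0.12), '-x': np.float64(-1.61), '+y': np.float64(0.0), '-y': np.float64(-0.36)})
160 (array([ 0.5828, -0.2441]), np.float64(-0.66), np.float64(0.1075), np.float64(0.059), {'+x': np.float64(-0.11), '-x': np.float64(-0.15), '+y': np.float64(0.11), '-y': np.float64(-0.29)})
165 (array([ 0.5824, -0.2441]), np.float64(-0.61), np.float64(0.1066), np.float64(0.0586), {'+x': np.float64(-0.0), '-x': np.float64(-0.04), '+y': np.float64(-0.07), '-y': np.float64(-0.24)})
172 (array([ 0.5827, -0.2442]), np.float64(-0.65), np.float64(0.1059), np.float64(0.058), {'+x': np.float64(-0.16), '-x': np.float64(-0.2), '+y': np.float64(-0.06), '-y': np.float64(0.0)})
```

>>> {"api": "drive_tool", "payload": {
  "rows": [
    [[0,0,0.055],[-5,-0.8,0],8.5],
    [[0,0,0.05],[-5,-0.8,-1],8.5],
    [[0,0,0],[-4.2,-0.8,-3],8.5],
    [[0,0,0],[-2,0,-4],8.5],
    [[0,0,0],[0,0,-4],8.5],
    [[0,0,0],[0,0,-2],8.5],
    [[0,0,0],[0,0,0],8.5]
  ]
}}

```text
clock: 8.85
position: [0.412, -0.2471, 0.0821]
ee_rot: [-0.001, -0.048, 0.999, 0.001]
contact_force: [-0.6, 0.1, -0.0]
width: 0.0851
gripper_force: 0.0
```

Run:
```python
from h import *
s,r=pose();print(s["clock"],s["position"].round(4),r.as_matrix().round(3).tolist())
c=eyes.get_calibration("wrist");img=eyes.get_image("wrist")[:,:,::-1];cv2.imwrite("pics/w6.png",img);np.savez("w6.npz",**c)
```

```text
8.85 [ 0.412  -0.2471  0.0821] [[-0.995, -0.096, -0.003], [-0.096, 0.995, 0.002], [0.003, 0.003, -1.0]]
```

View pics/w6.png

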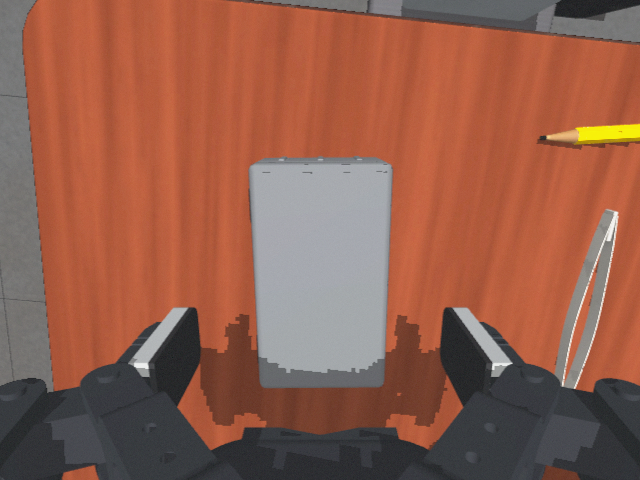

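The mid case at (250–391, 160–387) is centred and square between the pads at (190) and (450). I'll go down and grip it.

>>> {"api": "drive_tool", "payload": {
  "rows": [
    [[0,0,0],[0,0,-3],8.5],
    [[0,0,0],[0,0,-2.2],8.5],
    [[0,0,0],[0,0,-1],8.5],
    [[0,0,0],[0,0,0],7],
    [[0,0,0],[0,0,0],6],
    [[0,0,0],[0,0,0],5.5],
    [[0,0,0],[0,0,0],5.5],
    [[0,0,0],[0,0,0],5.5]
  ],
  "force": 45
}}

```text
clock: 9.9
position: [0.4144, -0.2479, 0.0221]
ee_rot: [0.001, -0.048, 0.999, 0.0]
contact_force: [-1.2, 2.3, 6.7]
width: 0.0613
gripper_force: 51.7
```

>>> {"api": "drive_tool", "payload": {
  "rows": [
    [[0,0,0],[0,0,0.5],5.5],
    [[0,0,0],[0,0,2],5.5],
    [[0,0,0],[0,0,4],5.5],
    [[0,0,0],[0,0,3],5.5],
    [[0,0,0],[0,0,0],5.5],
    [[0,0,0],[0,0,0],5.5]
  ]
}}

```text
clock: 10.65
position: [0.4131, -0.2476, 0.1148]
ee_rot: [-0.001, -0.049, 0.999, 0.001]
contact_force: [-1.2, -0.1, -4.4]
width: 0.0612
gripper_force: 51.3
```

Run:
```python
from h import *
s,r=pose();print(s["clock"],s["position"].round(4),s["contact_force"],s["moment"],r.as_matrix().round(3).tolist())
c=eyes.get_calibration("wrist");img=eyes.get_image("wrist")[:,:,::-1];cv2.imwrite("pics/w7.png",img);np.savez("w7.npz",**c)
s2=manip.get_state();print(s2["position"].round(4))
i6=cv2.imread("pics/w6.png")
c6=np.load("w6.npz");print("before grip",top(c6,i6,(235,150,170,210),.040,150))
z=.040+s["position"][2]-.0205
for t in(150,165):print("held",top(c,img,(225,120,190,250),z,t))
cv2.imwrite("pics/w7s.png",cv2.resize(img,None,fx=.9,fy=.9))
```

```text
10.65 [ 0.4131 -0.2476  0.1148] [-1.21063088 -0.10530415 -4.43825008] [-0.0164793   0.01986031 -0.02640565] [[-0.995, -0.097, -0.002], [-0.097, 0.995, 0.001], [0.002, 0.001, -1.0]]
[ 0.4129 -0.2474  0.1144]
before grip (array([ 0.4047, -0.2476]), np.float64(5.75), np.float64(0.0922), np.float64(0.0589), {'+x': np.float64(0.19), '-x': np.float64(0.22), '+y': np.float64(0.26), '-y': np.float64(0.1)})
held (array([ 0.3876, -0.2506]), np.float64(5.54), np.float64(0.0601), np.float64(0.0551), {'+x': np.float64(0.0), '-x': np.float64(-0.47), '+y': np.float64(3.32), '-y': np.float64(-3.21)})Traceback (most recent call last):
  File "<stdin>", line 8, in <module>
  File "h.py", line 30, in top
    f=np.polyfit(s[:,o],s[:,j],1);f=np.polyfit(*(s[abs(np.polyval(f,s[:,o])-s[:,j])<.0015][:,[o,j]].T),1) ;out[nm]=(f[1],np.degrees(np.arctan(f[0])))
    raise TypeError("expected non-empty vector for x")
TypeError: expected non-empty vector for x
```

Run:
```python
from h import *
for n,z,tx in(("w6",.040,.412),("w7",.133,.413)):
    c=np.load(n+".npz");g=cv2.imread(f"pics/{n}.png").max(2).astype(int)
    for col in(275,300,320,340,365):
        row=next(r for r in range(100,200) if (g[r:r+12,col]>(150 if n=="w6" else 150)).all() and abs(g[r:r+12,col]-g[r+12,col]).max()<30 and cv2.imread(f"pics/{n}.png")[r+5,col].ptp()<35) if False else None
    img=cv2.imread(f"pics/{n}.png").astype(int);gr=(img.max(2)-img.min(2)<35)&(img.max(2)>150)
    E=[]
    for col in range(280,361,5):
        r=np.nonzero(gr[:250,col]&gr[4:254,col]&gr[8:258,col])[0]
        # first grey row of the last unbroken run reaching down
        k=[a for a in r if gr[a:a+25,col].mean()>.95 and a>100]
        E.append((col,k[0]) if k else (col,-1))
    print(n,E[::3]);P=np.array([onz(c,e,z) for e in E if e[1]>0]);print(np.median(P,0).round(4),"yaw",np.degrees(np.polyfit(P[:,1],P[:,0],1)[0]).round(2))
```

```text
w6 [(280, np.int64(164)), (295, np.int64(164)), (310, np.int64(174)), (325, np.int64(164)), (340, np.int64(164)), (355, np.int64(164))]
[ 0.3588 -0.2524  0.04  ] yaw -5.8
w7 [(280, np.int64(175)), (295, np.int64(175)), (310, np.int64(176)), (325, np.int64(175)), (340, np.int64(174)), (355, np.int64(174))]
[ 0.3578 -0.2534  0.133 ] yaw -6.26
```

View pics/w7.png

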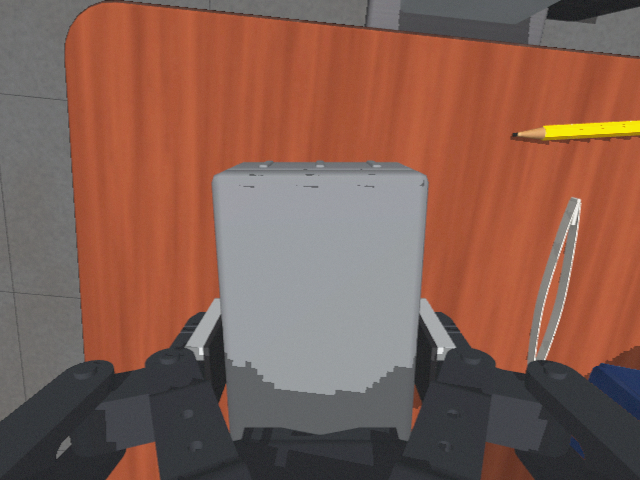

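The mid case is held with its near edge at row 175 and its sides at columns 216–426 (last picture viewed; numbers only from here). Next I'll find its lateral offset and yaw in the grip.

```bash
cat >> h.py <<'E'
def held(c,img,z,tcp,yawdeg,rows=(185,295),thr=150,c0=320,bevel=.0531):
    """near edge and both sides of a gripped case's top, in the tool's yaw frame about the TCP: offset of the centre along, across, yaw error"""
    i=img.astype(int);g=(i.max(2)-i.min(2)<35)&(i.max(2)>thr)
    a=np.radians(yawdeg);M=np.array([[np.cos(a),np.sin(a)],[-np.sin(a),np.cos(a)]])
    L=lambda p:M@(onz(c,p,z)[:2]-tcp[:2])
    S=[];T=[]
    for r in range(rows[0],rows[1],4):
        b=np.nonzero(~g[r])[0];S.append(L((b[b<c0-60].max()+.5,r)));T.append(L((b[b>c0+60].min()-.5,r)))
    S,T=np.array(S),np.array(T);E=[]
    for col in range(c0-50,c0+51,5):
        k=[r for r in range(100,300) if g[r:r+25,col].mean()>.95 and g[r,col]]
        if k:E.append(L((col,k[0]-.5)))
    E=np.array(E);fs,ft=np.polyfit(S[:,0],S[:,1],1),np.polyfit(T[:,0],T[:,1],1)
    ne=np.median(E[:,0])
    return dict(along=round(ne+bevel,4),across=round(np.median(S[:,1]+T[:,1])/2,4),width=round(np.median(abs(T[:,1]-S[:,1])),4),yaw=np.degrees(np.arctan([fs[0],ft[0]])).round(2),spread=E[:,0].std().round(4))
E
python3 - <<'E'
from h import *
print(held(np.load("w7.npz"),cv2.imread("pics/w7.png"),.133,[.413,-.2475],5.55))
print(held(np.load("w6.npz"),cv2.imread("pics/w6.png"),.040,[.412,-.2471],5.55,rows=(180,340)))
E
```

```text
{'along': np.float64(-0.0025), 'across': np.float64(-0.0005), 'width': np.float64(0.0574), 'yaw': array([-2.71,  0.61]), 'spread': np.float64(0.0008)}
{'along': np.float64(-0.0006), 'across': np.float64(0.0003), 'width': np.float64(0.0591), 'yaw': array([0.05, 0.31]), 'spread': np.float64(0.0009)}
```

>>> {"api": "drive_tool", "payload": {
  "rows": [
    [[0,0,-0.03],[2.5,0.1,0],5.5],
    [[0,0,-0.03],[4,0.1,0],5.5],
    [[0,0,-0.03],[4,0.1,0],5.5],
    [[0,0,-0.018],[4,0.05,0],5.5],
    [[0,0,0],[2.2,0,0],5.5],
    [[0,0,0],[0.5,0,-1],5.5],
    [[0,0,0],[0,0,-1],5.5],
    [[0,0,0],[0,0,0],5.5]
  ]
}}

```text
clock: 11.7
position: [0.5834, -0.2439, 0.0936]
ee_rot: [-0.003, 0.006, 1.0, 0.001]
contact_force: [0.6, 0.3, -4.3]
width: 0.0613
gripper_force: 51.1
```

Run:
```python
from h import *
s,r=pose();print(s["clock"],s["position"].round(4),s["contact_force"].round(1),r.as_matrix().round(4).tolist())
p=s["position"];yaw=np.degrees(np.arctan2(-r.as_matrix()[0,1],r.as_matrix()[1,1]));print("yaw",yaw)
c=eyes.get_calibration("wrist");img=eyes.get_image("wrist")[:,:,::-1];cv2.imwrite("pics/w8.png",img);np.savez("w8.npz",**c)
for dz in(.018,.0155):print(held(c,img,p[2]+dz,p,yaw))
i=img.astype(int)
print(img.max(2)[165:180,320], [img.max(2)[230,x] for x in range(205,240,2)],[img.max(2)[230,x] for x in range(410,440,2)])
```

```text
11.7 [ 0.5834 -0.2439  0.0936] [ 0.6  0.3 -4.3] [[-0.9999, 0.0112, -0.0053], [0.0112, 0.9999, 0.0026], [0.0053, 0.0026, -1.0]]
yaw -0.6444396996953016
{'along': np.float64(-0.0027), 'across': np.float64(-0.0005), 'width': np.float64(0.0578), 'yaw': array([-0.41,  3.91]), 'spread': np.float64(0.0002)}
{'along': np.float64(-0.0025), 'across': np.float64(-0.0005), 'width': np.float64(0.0591), 'yaw': array([-0.41,  3.91]), 'spread': np.float64(0.0002)}
[169 172 138 133 140 116 125 132 142 151 159 165 167 165 165] [np.uint8(173), np.uint8(174), np.uint8(171), np.uint8(167), np.uint8(165), np.uint8(123), np.uint8(140), np.uint8(153), np.uint8(160), np.uint8(162), np.uint8(165), np.uint8(163), np.uint8(166), np.uint8(164), np.uint8(164), np.uint8(165), np.uint8(162), np.uint8(165)] [np.uint8(160), np.uint8(162), np.uint8(163), np.uint8(162), np.uint8(161), np.uint8(152), np.uint8(144), np.uint8(120), np.uint8(174), np.uint8(171), np.uint8(167), np.uint8(165), np.uint8(164), np.uint8(167), np.uint8(169)]
```

>>> {"api": "drive_tool", "payload": {
  "rows": [
    [[0,0,0],[0.17,0.02,-0.5],5.5],
    [[0,0,0],[0,0,-0.5],5.5],
    [[0,0,0],[0,0,-0.2],5.5],
    [[0,0,0],[0,0,-0.2],5.5],
    [[0,0,0],[0,0,0],5.5]
  ]
}}

```text
clock: 12.38
position: [0.5877, -0.2444, 0.0818]
ee_rot: [-0.0, 0.005, 1.0, 0.0]
contact_force: [-0.8, 0.3, -4.7]
width: 0.0611
gripper_force: 51.1
```

>>> {"api": "drive_tool", "payload": {
  "rows": [
    [[0,0,0],[0,0,0],5.5],
    [[0,0,0],[0,0,0],5.5]
  ]
}}

```text
clock: 12.62
position: [0.5878, -0.2445, 0.0821]
ee_rot: [0.0, 0.005, 1.0, -0.0]
contact_force: [-0.5, -0.0, -4.6]
width: 0.0611
gripper_force: 51.1
```

Run:
```python
from h import *
for k in range(4):
    s,r=pose();p=s["position"];c=eyes.get_calibration("wrist");img=eyes.get_image("wrist")[:,:,::-1]
    print(s["clock"],p.round(4),s["contact_force"].round(1),s["qd"].round(3).max(),"cam",(-c["view"][:3,:3].T@c["view"][:3,3]).round(4),held(c,img,p[2]+.017,p,-.64))
```

```text
12.625 [ 0.5878 -0.2445  0.0821] [-0.5 -0.  -4.6] 0.001 cam [ 0.5194 -0.2442  0.2134] {'along': np.float64(-0.0028), 'across': np.float64(-0.0005), 'width': np.float64(0.0582), 'yaw': array([-0.16,  1.61]), 'spread': np.float64(0.0001)}
12.675 [ 0.5878 -0.2445  0.0821] [ 0.1  0.4 -5. ] -0.0 cam [ 0.5194 -0.2442  0.2134] {'along': np.float64(-0.0028), 'across': np.float64(-0.0005), 'width': np.float64(0.0582), 'yaw': array([-0.48,  2.33]), 'spread': np.float64(0.0001)}
12.725 [ 0.5878 -0.2445  0.0821] [ 0.3  0.3 -4.2] 0.0 cam [ 0.5193 -0.2442  0.2133] {'along': np.float64(-0.0028), 'across': np.float64(-0.0005), 'width': np.float64(0.0581), 'yaw': array([-0.45,  2.66]), 'spread': np.float64(0.0001)}
12.775 [ 0.5878 -0.2445  0.082 ] [-0.4 -0.3 -3.8] 0.003 cam [ 0.5193 -0.2442  0.2133] {'along': np.float64(-0.0028), 'across': np.float64(-0.0005), 'width': np.float64(0.0582), 'yaw': array([-0.37,  2.86]), 'spread': np.float64(0.0001)}
```

>>> {"api": "drive_tool", "payload": {
  "rows": [
    [[0,0,0],[-0.25,0.04,-0.2],5.5],
    [[0,0,0],[0,0,-0.2],5.5],
    [[0,0,0],[0,0,0],5.5],
    [[0,0,0],[0,0,0],5.5]
  ]
}}

```text
clock: 13.32
position: [0.5853, -0.2441, 0.0779]
ee_rot: [0.0, 0.005, 1.0, 0.0]
contact_force: [-0.0, 0.5, -4.9]
width: 0.0614
gripper_force: 51.1
```

>>> {"api": "drive_tool", "payload": {
  "rows": [
    [[0,0,0],[0,0,-0.15],5.5],
    [[0,0,0],[0,0,-0.1],5.5],
    [[0,0,0],[0,0,0],5.5]
  ]
}}

```text
clock: 13.7
position: [0.5852, -0.244, 0.0753]
ee_rot: [-0.0, 0.005, 1.0, 0.0]
contact_force: [-0.5, 0.2, -5.1]
width: 0.0612
gripper_force: 51.1
```

>>> {"api": "drive_tool", "payload": {
  "rows": [
    [[0,0,0],[0,0,-0.1],5.5],
    [[0,0,0],[0,0,0],5.5]
  ]
}}

```text
clock: 13.95
position: [0.5852, -0.2441, 0.0744]
ee_rot: [-0.0, 0.005, 1.0, 0.0]
contact_force: [0.0, 0.3, -4.5]
width: 0.0613
gripper_force: 51.1
```

>>> {"api": "drive_tool", "payload": {
  "rows": [
    [[0,0,0],[0,0,-0.08],5.5],
    [[0,0,0],[0,0,0],5.5]
  ]
}}

```text
clock: 14.2
position: [0.5853, -0.2441, 0.0742]
ee_rot: [0.0, 0.005, 1.0, -0.0]
contact_force: [-1.5, 0.4, -1.2]
width: 0.061
gripper_force: 51.5
```

>>> {"api": "drive_tool", "payload": {
  "rows": [
    [[0,0,0],[0,0,-0.05],5.5],
    [[0,0,0],[0,0,0],6.3],
    [[0,0,0],[0,0,0],6.8],
    [[0,0,0],[0,0,0],7.5],
    [[0,0,0],[0,0,0],8.5],
    [[0,0,0],[0,0,0],8.5],
    [[0,0,0],[0,0,1],8.5],
    [[0,0,0],[0,0,3],8.5]
  ]
}}

```text
clock: 15.2
position: [0.5842, -0.2435, 0.1124]
ee_rot: [-0.002, 0.005, 1.0, 0.001]
contact_force: [-0.1, 0.3, -0.1]
width: 0.0847
gripper_force: 0.0
```

>>> {"api": "drive_tool", "payload": {
  "rows": [
    [[0,0,0],[0,0.5,4],8.5],
    [[0,0,0],[-0.5,0.8,5],8.5],
    [[0,0,0],[-0.5,0.8,4],8.5],
    [[0,0,0],[0,0,2],8.5],
    [[0,0,0],[0,0,0],8.5],
    [[0,0,0],[0,0,0],8.5],
    [[0,0,0],[0,0,0],8.5]
  ]
}}

```text
clock: 16.08
position: [0.5746, -0.2228, 0.2616]
ee_rot: [-0.001, 0.005, 1.0, 0.001]
contact_force: [-0.0, -0.1, -0.5]
width: 0.0849
gripper_force: 0.0
```

Run:
```python
from h import *
s,r=pose();print(s["clock"],s["position"].round(4))
c=eyes.get_calibration("wrist");img=eyes.get_image("wrist")[:,:,::-1];cv2.imwrite("pics/w9.png",img);np.savez("w9.npz",**c)
q=[proj(c,[x,y,.092]) for x in(.52,.645) for y in(-.28,-.207)];q=np.array(q);a=q.min(0).astype(int);b=q.max(0).astype(int);print(a,b)
for t in(145,155,162,168):
  try: print(t,top(c,img,(*a,*(b-a)),.092,t))
  except Exception as e: print(t,e)
g=img.max(2)
cx,cy=proj(c,[.5826,-.2442,.092]).astype(int);print(cx,cy,g[cy,a[0]-5:b[0]+5:3],g[a[1]-12:a[1]+40:2,cx])
```

```text
16.075 [ 0.5746 -0.2228  0.2616]
[239 146] [341 307]
145 (array([ 0.5817, -0.2444]), np.float64(-0.5), np.float64(0.1107), np.float64(0.0597), {'+x': np.float64(-0.39), '-x': np.float64(0.08), '+y': np.float64(-0.0), '-y': np.float64(-0.55)})
155 (array([ 0.5825, -0.2444]), np.float64(-0.76), np.float64(0.1088), np.float64(0.0594), {'+x': np.float64(0.11), '-x': np.float64(-4.32), '+y': np.float64(-0.18), '-y': np.float64(-0.18)})
162 (array([ 0.5828, -0.2444]), np.float64(-0.95), np.float64(0.1081), np.float64(0.059), {'+x': np.float64(0.0), '-x': np.float64(-5.15), '+y': np.float64(-0.27), '-y': np.float64(-0.25)})
168 (array([ 0.5832, -0.2444]), np.float64(-0.54), np.float64(0.1073), np.float64(0.0584), {'+x': np.float64(-0.02), '-x': np.float64(-0.06), '+y': np.float64(0.31), '-y': np.float64(0.04)})
291 231 [203 193 201 218 217 216 172 196 197 196 196 197 196 196 197 196 195 197
 193 196 194 196 197 199 198 199 195 198 197 195 195 194 176 120 202 192
 196 195] [219 221 219 219 218 220 220 219 220 216 139 134 155 147 198 198 195 195
 197 195 195 196 197 196 196 197]
```

The mid case sits at (0.583, -0.2444), within 1 mm and 0.1° of the thick case. Now I'll fetch the thin one.

>>> {"api": "drive_tool", "payload": {
  "rows": [
    [[0,0,0],[-5,3,0.5],8.5],
    [[0,0,0],[-5,3.5,0],8.5],
    [[0,0,0],[-4,4.5,0],8.5],
    [[0,0,0],[-3,5,0],8.5],
    [[0,0,0],[-1,6,0],8.5],
    [[0,0,0],[0,6,0],8.5],
    [[0,0,0],[0,6,0],8.5],
    [[0,0,0],[0,5,-1],8.5]
  ]
}}

```text
clock: 17.12
position: [0.3952, 0.1691, 0.2583]
ee_rot: [0.001, 0.005, 1.0, 0.0]
contact_force: [0.4, 0.3, 0.6]
width: 0.0854
gripper_force: 0.0
```

>>> {"api": "drive_tool", "payload": {
  "rows": [
    [[0,0,0],[0.5,3,-2],8.5],
    [[0,0,0],[0.6,1,-2],8.5],
    [[0,0,0],[0,0,0],8.5],
    [[0,0,0],[0,0,0],8.5],
    [[0,0,0],[0,0,0],8.5]
  ]
}}

```text
clock: 17.75
position: [0.4066, 0.2064, 0.219]
ee_rot: [0.001, 0.006, 1.0, 0.0]
contact_force: [-0.8, -0.5, 0.2]
width: 0.0851
gripper_force: 0.0
```

Run:
```python
from h import *
s,r=pose();print(s["clock"],s["position"].round(4),r.as_matrix().round(3)[:2,1])
c=eyes.get_calibration("wrist");img=eyes.get_image("wrist")[:,:,::-1];cv2.imwrite("pics/w10.png",img);np.savez("w10.npz",**c)
q=[proj(c,[x,y,.028]) for x in(.345,.48) for y in(.14,.235)];q=np.array(q);a=q.min(0).astype(int);b=q.max(0).astype(int);print(a,b)
g=img.astype(int).max(2);sat=g-img.astype(int).min(2);cx,cy=proj(c,[.412,.188,.028]).astype(int);print(cx,cy,g[cy,a[0]:b[0]:4],sat[cy,a[0]:b[0]:4]);print(g[a[1]-10:b[1]+10:4,cx],sat[a[1]-10:b[1]+10:4,cx])
for t in(60,100,140,155):
  try: print(t,top(c,img,(*a,*(b-a)),.028,t))
  except Exception as e: print(t,e)
```

```text
17.75 [0.4066 0.2064 0.219 ] [0.012 1.   ]
[232 134] [356 299]
297 221 [154 152 147 150 154 156 148 137 137 140 140 138 143 139 139 140 141 139
 141 139 141 139 141 144 141 139 135 143 146 151 141] [93 91 92 88 93 91 90 82  5  6  7  8  8  7  4 10  6  6  7  6  8  7  7  9
  7  7  5 88 87 91 83]
[225 227 227 229 230 229 230 143 139 143 143 142 141 138 146 140 139 141
 139 140 140 141 138 140 141 142 140 140 142 139 142 143 136 139 139 138
 139 139 138 138 138 136 136 134 135 135 133] [148 147 147 146 146 146 148  37   8   7   5   6   6   6   8   7   7   7
   6   6   5   7   5   6   6   8   7   6   6   7   9   7   5   5   7   6
   6   7   7   7   7  80  84  81  84  80  83]
60 (array([0.4123, 0.1902]), np.float64(7.98), np.float64(0.1091), np.float64(0.061), {'+x': np.float64(0.32), '-x': np.float64(-0.56), '+y': np.float64(0.03), '-y': np.float64(-0.09)})
100 (array([0.4123, 0.19  ]), np.float64(7.95), np.float64(0.1091), np.float64(0.0606), {'+x': np.float64(0.25), '-x': np.float64(-0.54), '+y': np.float64(-0.02), '-y': np.float64(-0.09)})
140 (array([0.3984, 0.1881]), np.float64(7.95), np.float64(0.0741), np.float64(0.055), {'+x': np.float64(7.22), '-x': np.float64(-0.66), '+y': np.float64(0.28), '-y': np.float64(2.0)})
155 max() iterable argument is empty
```

>>> {"api": "drive_tool", "payload": {
  "rows": [
    [[0,0,0.075],[0.3,-0.8,-2],8.5],
    [[0,0,0.075],[0.3,-0.85,-4],8.5],
    [[0,0,0],[0,0,-5],8.5],
    [[0,0,0],[0,0,-3],8.5],
    [[0,0,0],[0,0,0],8.5],
    [[0,0,0],[0,0,0],8.5]
  ]
}}

```text
clock: 18.55
position: [0.4135, 0.1906, 0.0795]
ee_rot: [0.001, -0.069, 0.998, 0.0]
contact_force: [0.4, 0.1, 0.3]
width: 0.0849
gripper_force: 0.0
```

Run:
```python
from h import *
s,r=pose();p=s["position"];m=r.as_matrix();yaw=np.degrees(np.arctan2(-m[0,1],m[1,1]));print(s["clock"],p.round(4),yaw,s["contact_force"].round(1))
c=eyes.get_calibration("wrist");img=eyes.get_image("wrist")[:,:,::-1];cv2.imwrite("pics/w11.png",img);np.savez("w11.npz",**c)
g=img.astype(int).max(2);print(proj(c,p),g[120:200:2,320],(g-img.astype(int).min(2))[120:200:2,320])
for t in(90,120,130):print(t,held(c,img,.028,p,yaw,rows=(190,300),thr=t))
```

```text
18.55 [0.4135 0.1906 0.0795] 7.953737047014997 [0.4 0.1 0.3]
[321.20555477 326.9749205 ] [221 223 222 224 223 222 222 222 223 224 224 222 223 223 224 225 220 209
 170 176 207 207 209 209 208 208 206 207 207 207 210 209 207 208 206 207
 209 209 209 207] [142 144 142 142 142 146 145 147 142 145 144 143 141 142 141 142 130   8
   8   7   5   8  10   8  10  11   9   7   7   8  10   9  10   9   7   8
   9   9  10  10]
90 {'along': np.float64(-0.0034), 'across': np.float64(-0.0006), 'width': np.float64(0.0608), 'yaw': array([0.4 , 0.07]), 'spread': np.float64(0.0003)}
120 {'along': np.float64(-0.0034), 'across': np.float64(-0.001), 'width': np.float64(0.0601), 'yaw': array([ 0.09, -0.06]), 'spread': np.float64(0.0005)}
130 {'along': np.float64(-0.0034), 'across': np.float64(-0.0015), 'width': np.float64(0.0588), 'yaw': array([0.01, 2.06]), 'spread': np.float64(0.0003)}
```

Run:
```python
from h import *
c=np.load("w11.npz");img=cv2.imread("pics/w11.png")
for t in(180,190,198):
  try: print(t,held(c,img,.028,[.4135,.1906],7.95,rows=(190,230),thr=t))
  except Exception as e: print(e)
g=img.max(2).astype(int);print(g[200,240:262],g[200,380:402],g[270,240:270:2],g[270,375:400:2])
```

```text
180 {'along': np.float64(-0.0017), 'across': np.float64(-0.0015), 'width': np.float64(0.0572), 'yaw': array([0.29, 2.33]), 'spread': np.float64(0.0012)}
190 {'along': np.float64(-0.0017), 'across': np.float64(-0.0013), 'width': np.float64(0.0568), 'yaw': array([-0.97,  2.33]), 'spread': np.float64(0.0012)}
198 {'along': np.float64(-0.0013), 'across': np.float64(-0.0011), 'width': np.float64(0.0563), 'yaw': array([-0.34,  2.33]), 'spread': np.float64(0.001)}
[223 223 224 223 223 224 223 221 220 217 218 150 120 159 176 189 197 203
 209 207 209 207] [131 130 129 125 123 125 113 127 135 132 135 132 134 134 135 136 137 136
 138 138 139 140] [224 219 216 212 209 205 202 202 158 191 207 210 209 208 209] [131 133 126 124 114 140 139 139 144 141 137 135 132]
```

>>> {"api": "drive_tool", "payload": {
  "rows": [
    [[0,0,0],[-0.1,-0.07,-3],8.5],
    [[0,0,0],[0,0,-2.3],8.5],
    [[0,0,0],[0,0,-1.05],8.5],
    [[0,0,0],[0,0,0],7],
    [[0,0,0],[0,0,0],6],
    [[0,0,0],[0,0,0],5.5],
    [[0,0,0],[0,0,0],5.5],
    [[0,0,0],[0,0,0],5.5]
  ],
  "force": 35
}}

```text
clock: 19.6
position: [0.4121, 0.1901, 0.0157]
ee_rot: [0.001, -0.07, 0.998, 0.0]
contact_force: [-1.3, -0.0, 7.1]
width: 0.061
gripper_force: 39.4
```

>>> {"api": "drive_tool", "payload": {
  "rows": [
    [[0,0,0],[0,0,0.5],5.5],
    [[0,0,0],[0,0,2],5.5],
    [[0,0,0],[0,0,4],5.5],
    [[0,0,0],[0,0,4],5.5],
    [[0,0,0],[0,0,2],5.5],
    [[0,0,0],[0,0,0],5.5],
    [[0,0,0],[0,0,0],5.5]
  ]
}}

```text
clock: 20.48
position: [0.4103, 0.1894, 0.1387]
ee_rot: [-0.001, -0.07, 0.998, -0.0]
contact_force: [0.5, 1.1, -1.5]
width: 0.0612
gripper_force: 39.0
```

>>> {"api": "drive_tool", "payload": {
  "rows": [
    [[0,0,0],[-1.5,-3.5,1],5.5],
    [[0,0,0],[-1.5,-5,1],5.5],
    [[0,0,-0.03],[-1,-6,1],5.5],
    [[0,0,-0.03],[0,-6,0],5.5],
    [[0,0,-0.03],[0,-6,0],5.5],
    [[0,0,-0.03],[0,-6,0],5.5],
    [[0,0,-0.03],[2,-5.5,0],5.5],
    [[0,0,0],[4,-4,0],5.5]
  ]
}}

```text
clock: 21.48
position: [0.4298, -0.2322, 0.168]
ee_rot: [-0.002, 0.007, 1.0, 0.001]
contact_force: [0.5, 0.3, -1.2]
width: 0.0612
gripper_force: 39.2
```

>>> {"api": "drive_tool", "payload": {
  "rows": [
    [[0,0,0],[5,-1.4,0],5.5],
    [[0,0,0],[5,0,0],5.5],
    [[0,0,0],[4,0,-0.5],5.5],
    [[0,0,0],[1.3,0,-1],5.5],
    [[0,0,0],[0,0,-1],5.5],
    [[0,0,0],[0,0,0],5.5],
    [[0,0,0],[0,0,0],5.5],
    [[0,0,0],[0,0,0],5.5]
  ]
}}

```text
clock: 22.48
position: [0.5838, -0.2445, 0.1455]
ee_rot: [0.0, 0.006, 1.0, -0.0]
contact_force: [0.0, 0.7, -1.2]
width: 0.061
gripper_force: 39.2
```

Run:
```python
from h import *
s,r=pose();p=s["position"];m=r.as_matrix();yaw=np.degrees(np.arctan2(-m[0,1],m[1,1]));print(s["clock"],p.round(4),yaw,s["contact_force"].round(1),m[:,2].round(4))
c=eyes.get_calibration("wrist");img=eyes.get_image("wrist")[:,:,::-1];cv2.imwrite("pics/w12.png",img);np.savez("w12.npz",**c)
g=img.astype(int).max(2);print(g[140:210:2,320],(g-img.astype(int).min(2))[140:210:2,320],g[230,205:240:2],g[230,405:440:2])
for t in(120,130,140,150,160):
  try:print(t,held(c,img,p[2]+.0123,p,yaw,thr=t))
  except Exception as e:print(t,e)
```

```text
22.475 [ 0.5838 -0.2445  0.1455] -0.6475955374383374 [ 0.   0.7 -1.2] [ 1.e-03 -5.e-04 -1.e+00]
[189 188 190 183 116 173 127 129 171 123 157 168 167 170 163 127 176 137
 132 129 147 164 169 169 167 168 170 166 169 169 166 167 168 169 168] [126 126 126 114   4   7   5   5  11   5   6   6   5   6   7   5   7   6
   6   5   6   6   8   8   5  10  11   9   9  10   8   9   8  11   9] [174 176 179 183 188 184 184 140 140 150 162 166 165 166 167 165 167 167] [166 164 167 162 166 156 148 129 173 189 182 181 177 173 171 166 165 161]
120 {'along': np.float64(-0.0026), 'across': np.float64(-0.0005), 'width': np.float64(0.0601), 'yaw': array([-0.18,  0.31]), 'spread': np.float64(0.0028)}
130 {'along': np.float64(-0.0008), 'across': np.float64(-0.0005), 'width': np.float64(0.0597), 'yaw': array([-0.47,  0.18]), 'spread': np.float64(0.0004)}
140 {'along': np.float64(-0.0006), 'across': np.float64(-0.0003), 'width': np.float64(0.0593), 'yaw': array([-0.09,  0.11]), 'spread': np.float64(0.0002)}
150 {'along': np.float64(-0.0003), 'across': np.float64(-0.0005), 'width': np.float64(0.0581), 'yaw': array([-0.23,  0.06]), 'spread': np.float64(0.0001)}
160 {'along': np.float64(0.0), 'across': np.float64(-0.0005), 'width': np.float64(0.0568), 'yaw': array([-0.34,  0.16]), 'spread': np.float64(0.0)}
```

>>> {"api": "drive_tool", "payload": {
  "rows": [
    [[0,0,0],[-0.07,0.04,-1.2],5.5],
    [[0,0,0],[0,0,-1.2],5.5],
    [[0,0,0],[0,0,-0.7],5.5],
    [[0,0,0],[0,0,-0.3],5.5],
    [[0,0,0],[0,0,0],5.5],
    [[0,0,0],[0,0,0],5.5]
  ]
}}

```text
clock: 23.28
position: [0.5839, -0.244, 0.1109]
ee_rot: [0.0, 0.005, 1.0, -0.0]
contact_force: [1.3, -0.3, -1.9]
width: 0.0611
gripper_force: 39.3
```

Run:
```python
from h import *
s,r=pose();p=s["position"];m=r.as_matrix();yaw=np.degrees(np.arctan2(-m[0,1],m[1,1]));print(s["clock"],p.round(4),yaw,s["contact_force"].round(1))
c=eyes.get_calibration("wrist");img=eyes.get_image("wrist")[:,:,::-1];np.savez("w13.npz",**c);cv2.imwrite("pics/w13.png",img)
for t in(140,150):print(t,held(c,img,p[2]+.0123,p,yaw,thr=t))
```

```text
23.275 [ 0.5839 -0.244   0.1109] -0.613127740442044 [ 1.3 -0.3 -1.9]
140 {'along': np.float64(-0.0006), 'across': np.float64(-0.0005), 'width': np.float64(0.0592), 'yaw': array([-0.2 ,  0.16]), 'spread': np.float64(0.0002)}
150 {'along': np.float64(-0.0003), 'across': np.float64(-0.0005), 'width': np.float64(0.058), 'yaw': array([-0.36, -0.13]), 'spread': np.float64(0.0001)}
```

Center is about (0.5835, -0.2444), with the target at (0.583, -0.2444). I'll lower it in small steps.

>>> {"api": "drive_tool", "payload": {
  "rows": [
    [[0,0,0],[-0.05,0,-0.15],5.5],
    [[0,0,0],[0,0,-0.08],5.5],
    [[0,0,0],[0,0,0],5.5]
  ]
}}

```text
clock: 23.7
position: [0.583, -0.2438, 0.1083]
ee_rot: [-0.0, 0.005, 1.0, 0.0]
contact_force: [0.6, -0.8, -2.0]
width: 0.0612
gripper_force: 39.3
```

>>> {"api": "drive_tool", "payload": {
  "rows": [
    [[0,0,0],[0,0,-0.08],5.5],
    [[0,0,0],[0,0,0],5.5]
  ]
}}

```text
clock: 23.95
position: [0.5831, -0.2439, 0.1078]
ee_rot: [0.0, 0.005, 1.0, -0.0]
contact_force: [-0.5, -0.2, 0.7]
width: 0.0614
gripper_force: 39.4
```

>>> {"api": "drive_tool", "payload": {
  "rows": [
    [[0,0,0],[0,0,-0.03],5.5],
    [[0,0,0],[0,0,0],6.3],
    [[0,0,0],[0,0,0],6.8],
    [[0,0,0],[0,0,0],7.5],
    [[0,0,0],[0,0,0],8.5],
    [[0,0,0],[0,0,0],8.5],
    [[0,0,0],[0,0,1],8.5],
    [[0,0,0],[0,0,3],8.5]
  ]
}}

```text
clock: 24.95
position: [0.5821, -0.2433, 0.1465]
ee_rot: [-0.002, 0.005, 1.0, 0.001]
contact_force: [0.7, -0.1, -0.4]
width: 0.0853
gripper_force: 0.0
```

>>> {"api": "drive_tool", "payload": {
  "rows": [
    [[0,0,0],[0,0.5,4],8.5],
    [[0,0,0],[-0.5,0.8,5],8.5],
    [[0,0,0],[-0.5,0.8,4],8.5],
    [[0,0,0],[0,0,1],8.5],
    [[0,0,0],[0,0,0],8.5],
    [[0,0,0],[0,0,0],8.5],
    [[0,0,0],[0,0,0],8.5]
  ]
}}

```text
clock: 25.82
position: [0.5725, -0.2228, 0.2853]
ee_rot: [-0.002, 0.006, 1.0, 0.001]
contact_force: [0.1, 0.5, -0.3]
width: 0.0852
gripper_force: 0.0
```

Run:
```python
from h import *
s,r=pose();print(s["clock"],s["position"].round(4))
c=eyes.get_calibration("wrist");img=eyes.get_image("wrist")[:,:,::-1];cv2.imwrite("pics/w14.png",img)
for z in(.12,):
  q=np.array([proj(c,[x,y,z]) for x in(.52,.645) for y in(-.28,-.207)]);a=q.min(0).astype(int);b=q.max(0).astype(int)
  for t in(155,165,175):
    try: print(t,top(c,img,(*a,*(b-a)),z,t))
    except Exception as e: print(t,e)
# tweezers from the top camera and the other case tops
ct=eyes.get_calibration("top");t=eyes.get_image("top")[:,:,::-1];cv2.imwrite("pics/top2.png",t);t0=cv2.imread("pics/top0.png")
d=cv2.absdiff(t,t0).max(2)>60
n,l,st,ce=cv2.connectedComponentsWithStats(d.astype(np.uint8))
for i in range(1,n):
    if st[i,4]>25:print(st[i],onz(ct,ce[i],0)[:2].round(3))
```

```text
25.825 [ 0.5725 -0.2228  0.2853]
155 (array([ 0.5814, -0.2442]), np.float64(-0.65), np.float64(0.1114), np.float64(0.0593), {'+x': np.float64(0.14), '-x': np.float64(-5.88), '+y': np.float64(0.34), '-y': np.float64(-0.51)})
165 (array([ 0.5836, -0.2442]), np.float64(-0.66), np.float64(0.1071), np.float64(0.059), {'+x': np.float64(0.16), '-x': np.float64(0.52), '+y': np.float64(-0.1), '-y': np.float64(-0.13)})
175 (array([ 0.5835, -0.2443]), np.float64(-0.53), np.float64(0.1059), np.float64(0.058), {'+x': np.float64(-0.7), '-x': np.float64(-0.62), '+y': np.float64(0.0), '-y': np.float64(-0.54)})
[ 502   97   53   79 1344] [ 0.837 -0.473]
[  404    99   170   381 21437] [ 0.358 -0.341]
[375 109   6  10  29] [ 0.886 -0.123]
[ 518  109  122  111 7722] [ 0.77  -0.585]
[ 324  131   41   74 1213] [ 0.735 -0.056]
[375 153  68  48 890] [ 0.747 -0.205]
[605 178  35  50 668] [ 0.675 -0.679]
[514 189  45  26 464] [ 0.682 -0.476]
[583 223  14  13  85] [ 0.628 -0.595]
[ 558  236   50   93 1553] [ 0.509 -0.573]
[ 214  283   63   98 4269] [0.394 0.158]
[419 300  22  29 309] [ 0.442 -0.234]
[541 322  18  14 138] [ 0.407 -0.493]
[430 325  17  24 218] [ 0.388 -0.252]
[404 342   4  15  36] [ 0.357 -0.183]
[408 369   8  13  44] [ 0.305 -0.197]
[ 232  451   57   29 1201] [0.118 0.117]
[365 451  31  29 734] [ 0.119 -0.133]
[339 453  18  22 203] [ 0.124 -0.062]
[  0 455  15  15 132] [0.116 0.649]
[221 463  14  12 123] [0.11 0.19]
[213 471  17   9  83] [0.095 0.204]
```

```bash
python3 -c "
from rig import job
print(job.sign_off())"
```

```text
the job is handed in; nothing more can be done
None
```

I handed the job in at about 26 s: the tweezers lie on open desk about 12 cm from the column, and the mid and thin cases are stacked on the thick one, within about 1 mm and 0.1° by the wrist camera.

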